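# Push a filled chocolate mould into the corner stop

## Task

Push the filled chocolate mould that lies by itself in the middle of the bench across into the corner of the aluminium stop, so that one long side lies flush against the long fence and one end sits against the short end piece. Only push it by its outer sides: do not lift or tip it and do not touch the chocolate, and leave everything else on the bench where it is. Finish with the robot clear of the mould.

Things in the scene. Friction and masses are not known exactly. Their poses are not given: they have to be found in the camera images.
- mould: the filled mould: a clear slab, 96 mm (own x) by 180 mm (own y) by 24 mm high, six dark brown chocolate cells (2 by 3) in its top, about 0.46 kg. Loose, flat on the bench, with solid vertical sides; slides with a few newtons. Origin at the centre of its underside, z up. At the start its long side is within 35 degrees of the fence's direction
- chocolate: the chocolate in the mould, moving with it (same origin and axes as the mould): six dark cells inside a rim 6 mm wide, their top 1.5 mm below the rim. Not to be touched
- stop: the corner stop, fixed and rigid: an L of aluminium strip 8 mm thick, 30 mm high. Origin at bench level in the inner corner, z up, own x roughly away from the robot. The long fence runs 260 mm along own -y, inner face looking to -x. The short end piece runs 80 mm along own -x, inner face looking to -y. A 5 mm thick foot with two dark screws lies behind the fence, to own x = 30 mm
- home (a point): fixed point of the stop at bench level, at own x = -48 mm, y = -90 mm from its origin: the centre of the mould's underside when it is home, with its long side along the fence (either way round)
- empty_mould: bystander: smaller empty clear mould, 70 x 130 x 22 mm, with six round pockets; origin at the centre of its underside
- bar: bystander: unwrapped chocolate bar lying flat, 44 (own x) x 110 (own y) x 11 mm; origin at the centre of its underside
- jar: bystander: amber glass jar with a steel lid, 60 mm across, 85 mm high, beyond the stop; origin at the centre of its underside
- bowl: bystander: steel bowl, 100 mm across, 50 mm high, to one side; origin at the centre of its underside
- spatula: bystander: spatula lying along its own x, 240 mm long, black handle; origin under its middle
- cup: bystander: white plastic cup, 72 mm across, 90 mm high, to one side; origin at the centre of its underside
Mind the look-alikes: they are no part of the job. Leave any blue or orange look-alike of the mould alone.

How it is judged:
At the end, for the whole second after the job is handed in: The mould lies flat on the bench at rest, its centre within 4 mm of home along each axis of the stop (so its side and end lie against the two inner faces) and its long side parallel to the fence within 0.035 rad (x of mould in the frame of stop between -0.052 and -0.044 m and y of mould in the frame of stop between -0.094 and -0.086 m and angle between the y axis of mould and the y axis of stop, either way round below 0.035 rad and height (world z) of mould below 0.004 m and angle between mould's own z axis and vertical below 0.04 rad and linear speed of mould below 0.01 m/s); the robot touches nothing.
It fails at once if the mould is lifted or tipped (underside centre over 10 mm up, or tilted over 0.12 rad) (height (world z) of mould above 0.01 m or angle between mould's own z axis and vertical above 0.12 rad).
It fails at once if the robot touches the chocolate (contact force between any of the arm, the fingers and chocolate above 0.3 N).
It fails at once if another thing on the bench is moved by more than 15 mm (distance of any of empty_mould, bar, jar, bowl, spatula, cup from where it was at the start of the episode above 0.015 m).
It also fails if it takes over 64 s, if anything falls off the work surface, if the arm or the gripper's body presses on something with over 40 N, if the wrist force passes 120 N, or if a joint passes its speed limit or range.

## Robot

A 7-joint arm with a two-finger parallel gripper is mounted at the origin on the work surface. World frame = base frame: x ahead of the robot, y to its left, z up, the work surface at z = 0. Lengths are in m, angles in rad, forces in N, time in s.
With the tool pointing down it reaches from about 0.4 to 0.925 m from the base axis. Payload 4.1 kg.
Tool frame: the origin (TCP) lies at the very end of the fingers, on their centre line; the grasp point (between the pads) lies 19 mm behind it; z points along the fingers, y is the line along which they close (so a half turn about z gives the same grasp; the last joint's range is limited). The gripper opens to 85 mm and grips with 20 to 120 N. Pads are 22 mm wide; open, the fingers measure 114 mm over their backs; the gripper's body (76 mm by 85 mm) begins 54 mm behind the grasp point. The pads swing forward as they close: fully open they stand 13 mm farther back than shut.
Start: joints at [1.085, 0.398, 0.045, 1.537, -0.019, 1.207, -0.051], TCP at [0.245, -0.602, 0.231] pointing down, gripper open.
Joint ranges: [-2.82, 2.82], [-0.49, 2.23], [-1.37, 1.46], [0, 2.46], [-1.36, 4.5], [0.23, 2], [-2.94, 2.94]. Speed limits (rad/s): [2.57, 2.57, 3.14, 3.14, 3.14, 3.14, 3.14].

## Interface

Orientations are given as a unit quaternion [w, x, y, z].
In Python, from cell import manip gives the robot as it stands. The module is installed in compiled form; this text tells all that it offers. Calls block until the motion is done:
- manip.move_ptp(position, orientation): joint-space move of the TCP to a pose.
- manip.servo_line(position, ori=None, feed=0.15, until_force=None): straight line of the TCP; ori=None keeps the orientation; feed is the mean speed in m/s. With until_force (N) it stops when the force on the tool has changed by that much, and returns True; else False.
- manip.goto_joints(angles): joint-space move.
- manip.set_gripper(opening, f_grip=None): opening from 0.0 (shut) to 1.0 (fully open); f_grip is the grip in N (None keeps the last); returns when the fingers have stopped.
- manip.sleep(seconds).
- manip.inverse_kinematics(position, orientation): joint angles nearest the present ones, or None.
- manip.snapshot(name): name is "side" or "top" or "wrist"; returns the picture (400x640x3 uint8, red, green, blue); there is no depth.
- manip.camera_info(name): a dict with "fx", "fy", "cx", "cy" (pixels), "T" (4x4, takes a point from camera to world coordinates). Camera axes: x right, y down, z forward; pixel columns grow to the right and rows downward; lengths in m; the calibration is good to about 2 mm. A picture is of the moment at which its call begins: read the wrist's pose just before it. camera_info takes no time and is no camera call; for the wrist camera it gives the pose at the moment of the call.
A pose or a line that the arm cannot do raises manip.Unreachable and nothing moves.
- manip.job_done(): hands the job in; it is judged then, once.
Readings, each from a call of its own:
- manip.get_clock(): time.
- manip.get_qpos(): joint angles.
- manip.get_joint_velocities(): joint speeds.
- manip.get_joint_efforts(): joint torques, N m.
- manip.get_tcp_pos(): TCP position.
- manip.get_tool_rot(): TCP orientation.
- manip.get_force(): force on the tool from outside, world axes, zero at the start.
- manip.get_ft_torque(): the same for the moment, N m.
- manip.get_width(): opening from 0.0 (shut) to 1.0 (fully open).
- manip.get_finger_force(): force on a finger pad.
Only numpy, scipy, OpenCV 4.12 (cv2) and the standard library are available. Lean on these libraries where they do the work, as an engineer would, in place of code of your own. Each camera call takes 0.05 s, during which the arm holds its last target. There are 200 camera calls.

## Working session

There is one attempt and no reset: what is moved stays moved. The work goes in short steps, each a Python script; the robot and the scene stay as the last script left them, time stands still between calls to the robot, and variables do not carry over. Pictures are saved under pics/ and viewed, at most 10 in all, crops included, and the job is handed in when it is done.

```bash
mkdir -p pics
python3 - <<'E'
from cell import manip
import cv2,numpy as np
for n in("top","side"):
    im=manip.snapshot(n); cv2.imwrite(f"pics/{n}0.png",im[:,:,::-1])
    c=manip.camera_info(n); print(n,c["fx"],c["fy"],c["cx"],c["cy"],np.round(c["T"],3).tolist())
print(manip.get_clock(),manip.get_tool_rot(),manip.get_tcp_pos())
E
```

```text
top 496.8632462370095 496.8632462370095 311.51774799036815 203.69890023662953 [[-0.028, -0.994, 0.101, 0.415], [-1.0, 0.03, 0.009, -0.017], [-0.012, -0.101, -0.995, 1.559], [0.0, 0.0, 0.0, 1.0]]
side 396.9775917908502 396.9775917908502 323.40357781063227 204.1955600635773 [[-0.979, -0.142, 0.145, 0.357], [-0.202, 0.731, -0.651, 0.807], [-0.014, -0.667, -0.745, 1.007], [0.0, 0.0, 0.0, 1.0]]
0.1 [-8.60475105e-04  9.81346315e-01  1.92246249e-01 -2.20601428e-04] [ 0.24501183 -0.60144343  0.23035893]
```

View pics/top0.png

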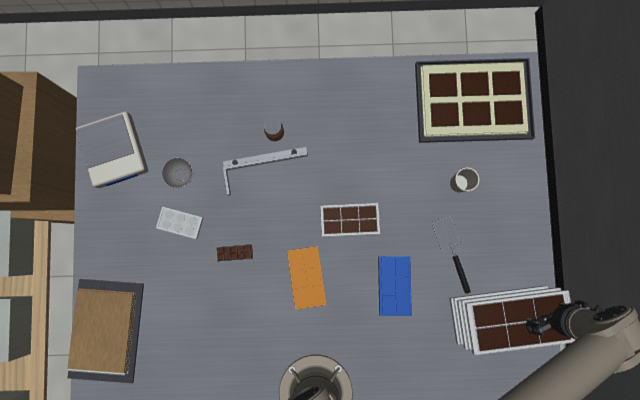

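View pics/side0.png

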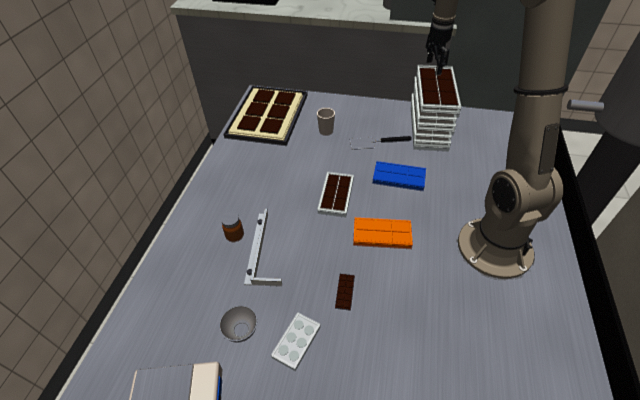

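Candidates in the top view: the lone clear mould with brown cells (350,219), the mould stack (515,322), the tray (475,100), orange (307,278) and blue (395,286). The one that fits is (350,219), since it is single, clear-rimmed with 6 brown cells and in the middle of the bench. The stop's corner is near (226,165), with the fence running right to (306,152) and the end piece down to (228,193).

Run:
```python
import cv2
im=cv2.imread("pics/top0.png")[140:250,210:390]
cv2.imwrite("pics/crop0.png",cv2.resize(im,None,fx=4.4,fy=4.4,interpolation=cv2.INTER_CUBIC))
h=cv2.cvtColor(im,cv2.COLOR_BGR2HSV)
for p in [(79,140),(79,112),(40,140),(40,50),(14,50)]: print(p,im[p],h[p])
```

```text
(79, 140) [140 137 135] [108   9 140]
(79, 112) [202 199 194] [101  10 202]
(40, 140) [124 116 112] [110  25 124]
(40, 50) [130 122 119] [112  22 130]
(14, 50) [138 130 126] [110  22 138]
```

View pics/crop0.png

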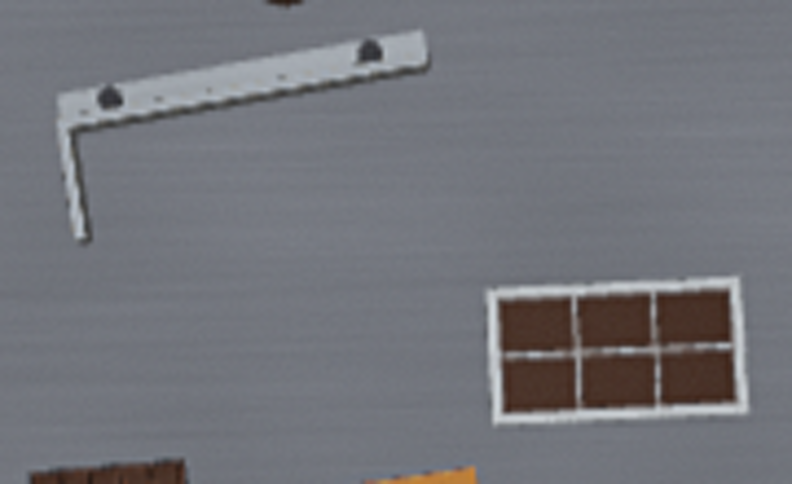

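The crop confirms it: a white/clear rim with 2x3 brown cells, spanning crop (490,280)–(745,420). The stop's inner corner is at about crop (75,128), with dark inner-face bands. Next I measure both.

```bash
cat > h.py <<'E'
from cell import manip
import cv2,numpy as np
from scipy.spatial.transform import Rotation as R
def ray(px,z,c):
    px=np.atleast_2d(px).astype(float)
    d=np.c_[(px[:,0]-c["cx"])/c["fx"],(px[:,1]-c["cy"])/c["fy"],np.ones(len(px))]@c["T"][:3,:3].T
    o=c["T"][:3,3]; return (o+d*((z-o[2])/d[:,2])[:,None])[:,:2]
def biggest(m):
    cs,_=cv2.findContours(m.astype(np.uint8),cv2.RETR_EXTERNAL,cv2.CHAIN_APPROX_NONE)
    return max(cs,key=cv2.contourArea)
def mould(im,c,box):
    """pose from brown cells (top z 22.5 mm): centre, long-axis angle (mod pi)"""
    x0,y0,x1,y1=box; s=im[y0:y1,x0:x1].astype(int)
    m=(s[...,0]-s[...,2]>15)&(s.sum(2)<260)
    m=cv2.morphologyEx(m.astype(np.uint8),cv2.MORPH_CLOSE,np.ones((5,5)))
    p=ray(biggest(m)[:,0]+[x0,y0],.0225,c)
    (cx,cy),(w,h),a=cv2.minAreaRect((p*1000).astype(np.float32))
    a=np.radians(a+(90 if h>w else 0)); 
    return np.array([cx,cy])/1000,(a if np.sin(a)>0 else a+np.pi)%np.pi,(w,h)
def stop(im,c):
    g=im.min(2).astype(float); gb=cv2.GaussianBlur(g,(3,3),0)
    # inner top edges (z=30 mm): bright-to-dark crossings
    F=[];E=[]
    for u in range(236,300):
        v0=int(165-(u-226)*.17); col=gb[v0-6:v0+10,u]; k=np.argmin(np.diff(col)); F.append((u,v0-6+k+.5))
    for v in range(175,190):
        row=gb[v,220:236]; k=np.argmin(np.diff(row)); E.append((220+k+.5,v))
    L=[]
    for q in(F,E):
        p=ray(q,.03,c).astype(np.float32); L.append(cv2.fitLine(p,cv2.DIST_HUBER,0,.001,.001).ravel())
        print("rms px-line",np.std((p-L[-1][2:])@[-L[-1][1],L[-1][0]]))
    (a,b,x,y),(p,q,r,s)=L
    t=np.linalg.solve([[a,-p],[b,-q]],[r-x,s-y]); o=np.array([x+a*t[0],y+b*t[0]])
    d=np.array([a,b])*np.sign(b)   # stop +y ~ world +y
    return o,d,np.degrees(np.arctan2(b*np.sign(b),a*np.sign(b))),np.degrees(np.arctan2(q,p))
E
python3 - <<'E'
from h import *
im=cv2.imread("pics/top0.png")[:,:,::-1]; c=manip.camera_info("top")
print(mould(im,c,(310,195,390,245))); print(stop(im,c))
o=ray([(288,250),(319,248),(325,306)],.02,c);print(o); print(ray([(379,257)],.02,c),ray([(466,180)],.05,c))
E
```

```text
(array([ 0.5196156 , -0.11909574]), np.float64(1.589403594062901), (77.17525482177734, 161.17913818359375))
rms px-line 0.0008980252
rms px-line 0.00097069226
(array([0.68946403, 0.26613462], dtype=float32), array([-0.14770101,  0.98903203], dtype=float32), np.float32(98.49371), np.float32(10.221201))
[[ 0.4305783   0.07432419]
 [ 0.43399145 -0.02150154]
 [ 0.25736585 -0.03451335]]
[[ 0.40115888 -0.20511555]] [[ 0.62774313 -0.47670569]]
```

```bash
cat >> h.py <<'E'
O=np.array([.6895,.2661]); A=np.radians(98.6)-np.pi/2   # stop frame: own x at angle A
U=np.array([[np.cos(A),-np.sin(A)],[np.sin(A),np.cos(A)]])
def W(p): return O+U@np.asarray(p)
def S(p): return U.T@(np.asarray(p)-O)
def q(yaw):
    r=R.from_euler("z",yaw)*R.from_euler("x",np.pi); x,y,z,w=r.as_quat(); return [w,x,y,z]
E
python3 - <<'E'
from h import *
m=np.array([.5196,-.1191]); a=np.radians(91.1)-np.pi/2
d=np.array([np.cos(a),np.sin(a)]); p=m-d*.070
print("mould in stop",S(m))
for y in(a,A,A+np.pi/2,A-np.pi/2):
    print(y,[None if (j:=manip.inverse_kinematics([*W((-.1,-.25)),z],q(y))) is None else np.round(j,2) for z in(.1,.01)])
manip.set_gripper(.5)
manip.move_ptp([*p,.12],q(a)); manip.servo_line([*p,.03])
print(manip.servo_line([*p,-.012],feed=.02,until_force=4),manip.get_tcp_pos(),p,manip.get_force(),manip.get_clock())
E
```

```text
mould in stop [-0.22559072 -0.3554629 ]
0.01919862177193754 [array([ 0.17,  0.5 , -0.33,  1.72,  0.19,  0.96, -1.78]), array([ 0.12,  0.61, -0.26,  1.77,  0.21,  0.8 , -1.8 ])]
0.15009831567151233 [array([ 0.19,  0.5 , -0.35,  1.71,  0.2 ,  0.96, -1.66]), array([ 0.14,  0.61, -0.28,  1.77,  0.22,  0.8 , -1.68])]
1.7208946424664089 [array([ 0.36,  0.54, -0.59,  1.71,  0.35,  1.  , -0.21]), array([ 0.34,  0.66, -0.57,  1.76,  0.45,  0.86, -0.28])]
-1.4206980111233842 [array([-0.85,  0.91,  1.26,  1.74, -0.93,  1.22, -2.32]), array([-0.84,  1.09,  1.26,  1.79, -1.14,  1.19, -2.2 ])]
True [ 0.44958681 -0.12045011 -0.0018015 ] [ 0.4496129  -0.12044382] [-0.27806781 -0.02491464  5.3085338 ] 4.725
```

Run:
```python
from h import *
p=manip.get_tcp_pos()[:2]; manip.servo_line([*p,.009],feed=.05)
m=np.array([.5196,-.1191])
e=W((-.062-.048-.011,S(m)[1]))
manip.servo_line([*e,.009],q(A),feed=.06); print(manip.get_force(),manip.get_tcp_pos(),e)
b=W((S(e)[0]-.03,S(e)[1])); manip.servo_line([*b,.009]); manip.servo_line([*b,.10])
# behind the end
n=W((-.062,-.3555-.145)); manip.move_ptp([*n,.12],q(A+np.pi/2))
im=manip.snapshot("top"); cv2.imwrite("pics/top1.png",im[:,:,::-1]); c=manip.camera_info("top")
try:
    r=mould(im,c,(300,140,400,230)); print(S(r[0]),np.degrees(r[1]),r[2])
except Exception as x: print(x)
print(manip.get_clock())
```

```text
[-1.50170523  0.31989978 -1.94946448] [ 0.62296239 -0.10348444  0.00906534] [ 0.62301475 -0.10345999]
[-0.06136693 -0.35669331] 98.48943138122559 (77.36907196044922, 160.84896850585938)
10.7333
```

View pics/top1.png

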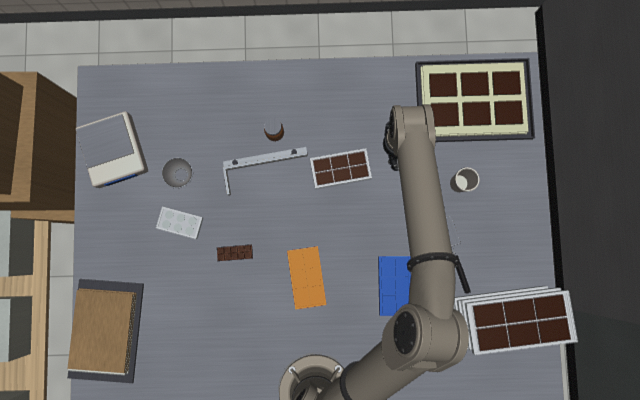

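The mould now sits at (341,168), aligned with the fence and about 13 mm off it, and the gripper is behind its right end. Next comes the end push, then seating.

```bash
cat >> h.py <<'E'
def look(tag):
    im=manip.snapshot("top"); cv2.imwrite(f"pics/{tag}.png",im[:,:,::-1]); c=manip.camera_info("top")
    r=mould(im,c,(205,135,330,215)); print(tag,"stop xy mm",S(r[0])*1000,"ang err deg",np.degrees(r[1]-A)-90,r[2],"t",manip.get_clock())
E
python3 - <<'E'
from h import *
P=lambda x,y,z=.009:[*W((x,y)),z]
manip.servo_line(P(-.061,-.5005),feed=.15)
manip.servo_line(P(-.061,-.100-.101),feed=.07,until_force=15); print("end push",S(manip.get_tcp_pos()[:2]),manip.get_force())
manip.servo_line(P(-.061,-.23)); manip.servo_line(P(-.061,-.23,.1))
manip.move_ptp(P(-.145,-.100,.1),q(A)); look("top2")
manip.servo_line(P(-.145,-.100)); 
print(manip.servo_line(P(-.100,-.100),feed=.03,until_force=12),"long push",S(manip.get_tcp_pos()[:2]),manip.get_force())
manip.servo_line(P(-.145,-.100),feed=.1); look("top3")
E
```

```text
end push [-0.0610143  -0.20113148] [ 0.77124231 -2.92015836 -0.78404932]
top2 stop xy mm [ -61.16965742 -136.84817992] ang err deg 0.28007259368897053 (77.42636108398438, 84.62718200683594) t 18.65
True long push [-0.10945685 -0.09995326] [-0.40539646  0.47294971 -0.12371151]
top3 stop xy mm [-48.78986809 -98.62556193] ang err deg -0.039837455749506034 (77.09192657470703, 159.90716552734375) t 21.15
```

Run:
```python
from h import *
P=lambda x,y,z=.009:[*W((x,y)),z]
def end():
    manip.move_ptp(P(-.055,-.23,.1),q(A+np.pi/2)); manip.servo_line(P(-.055,-.23))
    print(manip.servo_line(P(-.055,-.180),feed=.03,until_force=12),"end",S(manip.get_tcp_pos()[:2]))
    manip.servo_line(P(-.055,-.23),feed=.1); manip.servo_line(P(-.055,-.23,.1))
def long():
    manip.move_ptp(P(-.145,-.09,.1),q(A)); manip.servo_line(P(-.145,-.09))
    print(manip.servo_line(P(-.095,-.09),feed=.03,until_force=12),"long",S(manip.get_tcp_pos()[:2]))
    manip.servo_line(P(-.145,-.09),feed=.1); manip.servo_line(P(-.145,-.09,.1))
manip.servo_line(P(-.145,-.1,.1))
end(); long(); end()
manip.move_ptp(P(-.25,-.35,.25),q(A)); look("top4")
im=cv2.imread("pics/top4.png")[130:220,205:335]; cv2.imwrite("pics/crop4.png",cv2.resize(im,None,fx=6,fy=6,interpolation=cv2.INTER_CUBIC))
```

```text
True end [-0.05547355 -0.1944177 ]
True long [-0.109385   -0.09009565]
True end [-0.05545453 -0.19444774]
top4 stop xy mm [-48.79789931 -92.00475312] ang err deg -0.13618049621581463 (77.3488540649414, 160.8424530029297) t 37.1833
```

View pics/crop4.png

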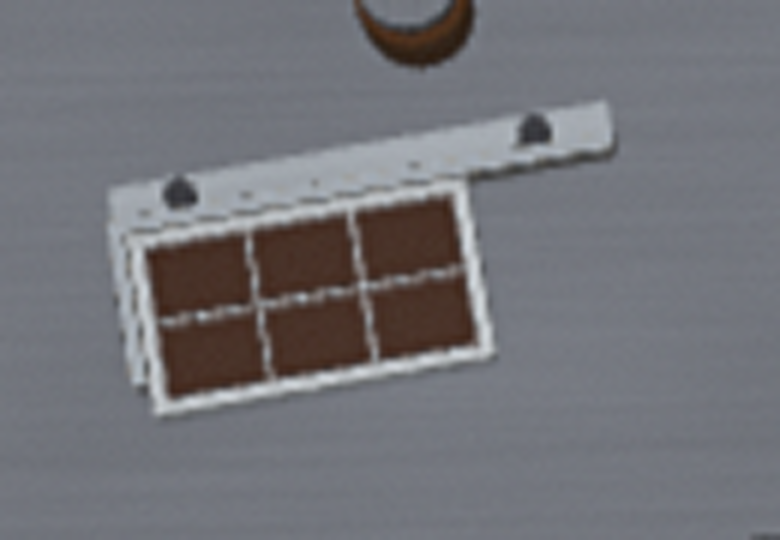

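The crop shows the long side flush on the fence. A dark sliver remains at the end piece (crop 130–150, 240–390), which is mostly its inner face. I'll do one firmer end push to confirm it is seated.

Run:
```python
from h import *
P=lambda x,y,z=.009:[*W((x,y)),z]
manip.move_ptp(P(-.055,-.215,.1),q(A+np.pi/2)); manip.servo_line(P(-.055,-.215))
print(manip.servo_line(P(-.055,-.183),feed=.02,until_force=25),"end",S(manip.get_tcp_pos()[:2]))
manip.servo_line(P(-.055,-.22),feed=.1); manip.servo_line(P(-.055,-.23,.1))
manip.move_ptp(P(-.25,-.35,.25),q(A)); look("top5")
im=manip.snapshot("side"); cv2.imwrite("pics/side5.png",cv2.resize(im[190:310,210:330,::-1],None,fx=5,fy=5,interpolation=cv2.INTER_CUBIC))
```

```text
False end [-0.05508086 -0.19421805]
top5 stop xy mm [-48.73384933 -92.00491803] ang err deg -0.13618144989014525 (77.2208251953125, 160.8424530029297) t 43.1583
```

View pics/side5.png

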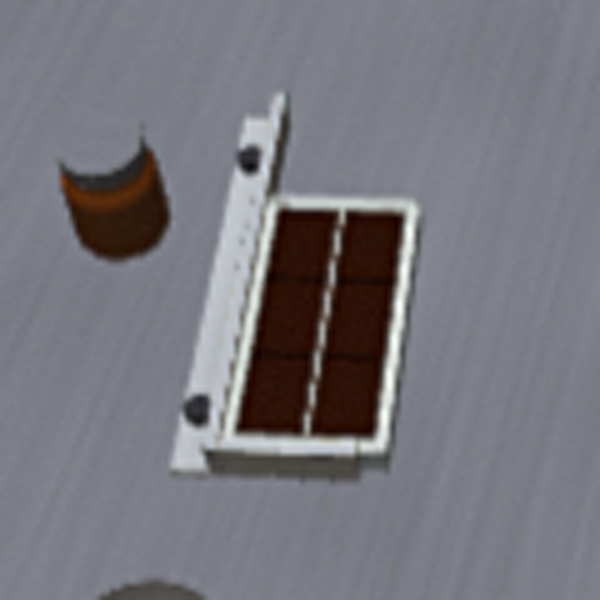

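The side view shows the mould flush to both the fence and the end piece. It did not move under the firm push, so it is hard against the stop.

```bash
python3 -c "
from cell import manip
print(manip.get_tcp_pos(),manip.job_done())"
```

```text
the job is handed in; nothing more can be done
[ 0.4950038  -0.1162527   0.24886885] None
```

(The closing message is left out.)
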